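# Seat a freewheel remover and hold it pressed in

## Task

The freewheel has to come off the child's wheel that lies on the battens. Take the bright steel four-pronged remover, slip it over the axle and turn it until its four prongs drop into the four notches of the freewheel, fully home. Finish holding it there: do not let go, keep it gripped and pressed firmly down with your own push so that I can put a spanner to it; leave the other things on the shelf where they are.

Things in the scene. Friction and masses are not known exactly. Their poses are not given: they have to be found in the camera images.
- wheel: 12 inch child's rear wheel, 310 mm across the black tyre, lying flat on two wooden battens (60 mm high) and held there so that it does not shift or turn; its tyre's top is 110 mm above the shelf. Freewheel upwards. Origin on the shelf surface under the middle of the hub, z up along the axle.
- freewheel_face (a point): Centre of the flat grey steel face of the freewheel, 140 mm above the shelf, on the axle's axis; axes as the wheel's. The face is 43 mm across, inside a brass-coloured ring of 57 mm that lies 1.5 mm lower; the 16-tooth sprocket below is 70 mm across. Within 100 mm of the axis nothing but the axle is higher than the face.
- notch (a point): Mouth of one of the four notches in the freewheel face, 16 mm from the axis along +x of the wheel; the others lie along -x, +y and -y. Each is a straight slot 7.2 mm wide (8.6 mm at its very top edge) and 7 mm deep, open to the hole in the middle (20 mm across) and ending 21.5 mm from the axis.
- axle_end (a point): Top of the axle: a threaded steel rod of 10 mm diameter with a rounded end, standing up 29 mm out of the freewheel face (top 169 mm above the shelf).
- remover: The four-pronged remover (bright steel, 0.11 to 0.23 kg), standing on its four prongs on the shelf: 46 mm high, 40 mm across the prongs, with a 13 mm hole right through along z. Above the prongs a round collar 32 mm across (6 to 16 mm height), then a bright hexagon to grip by, 25 mm across flats (16 to 46 mm height), its flats facing along x and every 60 degrees from there. Origin on the axis, level with the prong tips; z up.
- prong (a point): Tip of one of the remover's four prongs, 16 mm from its axis along +x of the remover; the others lie along -x, +y and -y. Each is 6 mm long, 5.2 mm wide (tapering to 3.2 mm over the lowest 2 mm), reaches from 12 to 20 mm from the axis, and runs up the collar as a rib that is seen from above.
- remover_face (a point): On the remover's axis, level with the underside of its collar (6 mm above the prong tips). It meets the freewheel face when the prongs are fully home; prongs resting beside the notches leave it 6 mm above.
- remover_grip (a point): On the remover's axis, 38 mm above the prong tips: a good height for the middle of the finger pads; fingertips lower than 16 mm above the prong tips would meet the collar.
- spline_remover: Another remover, not for this freewheel: dark steel, 40 mm high, slim round foot 23 mm across without prongs under a 25 mm hexagon. Leave it. Origin under its middle.
- two_prong: Another remover, not for this freewheel: brass-coloured, 43 mm high, standing on its 25 mm hexagon with two short prongs up. Leave it. Origin under its middle.
- canister: Stainless steel canister with a screw-top lid and wire bail, 76 mm across, 185 mm high. Leave it. Origin under its middle.
- multitool: Orange folded multitool, 88 x 26 x 20 mm. Leave it. Origin under its middle.
- spoke_wrench: Blue round spoke wrench, 36 mm across, 9 mm thick. Leave it. Origin under its middle.
- seat_clamp: Chrome seat clamp, a ring 39 mm across and 14 mm high with a bolt. Leave it. Origin under the ring's middle.
- light: Green silicone bicycle light, 42 mm across, 25 mm high, with a strap tab. Leave it. Origin under its middle.
- pump: Small aluminium hand pump lying down, about 215 mm long, 34 mm high. Leave it. Origin under its middle.

How it is judged:
By the outcome, as a careful person would: the job done as asked, in the order asked, and still so for the second after the job is handed in, while the arm keeps its last pose, push and grip.
It also fails if it takes over 51 s, if anything falls off the work surface, if the arm or the gripper's body presses on something with over 40 N, if the wrist force passes 120 N, or if a joint passes its speed limit or range.

## Robot

A 7-joint arm with a two-finger parallel gripper is mounted at the origin on the work surface. World frame = base frame: x ahead of the robot, y to its left, z up, the work surface at z = 0. Lengths are in mm, angles in degrees, forces in N, time in s.
With the tool pointing down it reaches from about 350 to 900 mm from the base axis. Payload 7.2 kg.
Tool frame: the origin (TCP) lies midway between the tips of the shut fingers; the grasp point (between the pads) lies 19 mm behind it; z points along the fingers, x is the direction in which the jaws open and shut, and the axes are right-handed (so a half turn about z gives the same grasp; the last joint's range is limited). The gripper opens to 85 mm and grips with 20 to 120 N. Pads are 22 mm wide; open, the fingers measure 114 mm over their backs; the gripper's body (76 mm by 85 mm) begins 54 mm behind the grasp point. The pads swing forward as they close: fully open they stand 13 mm farther back than shut.
Start: joints at [-72.09, 23.554, -0.728, 91.456, 0.321, 64.991, -4.71], TCP at [232.299, 580.229, 231.297] pointing down, gripper open.
Joint ranges: [-169.25, 169.25], [-16.82, 113.86], [-84.01, 82.57], [7.8, 145.47], [-59.2, 239.2], [7.22, 106.19], [-163.78, 163.78]. Speed limits (degrees/s): [136.94, 136.94, 172.46, 172.46, 180, 180, 180].

## Interface

Orientations are given as a 3x3 rotation matrix whose columns are the frame's x, y, z axes.
In Python, from bench import ctrl, get_image gives the robot as it stands.
- The arm moves only by the tool drive_tool, never from a script. Its argument "series" is a list of rows, each an object with "gripper": the opening, from 0 (shut) to 1 (fully open); "travel": the shift along the tool's x, y, z in cm, a list of three; "dr": the turn, a rotation vector about the tool's x, y, z in degrees, a list of three. In form: [{"gripper": gripper, "travel": [tx, ty, tz], "dr": [rx, ry, rz]}, ...]. A call has 1 to 20 rows; each row is the pose to reach, as a shift and turn from the pose commanded when the call began, along the tool's axes at that moment; what a row does not reach only later rows make up. A row lasts 1/8 s, in which the tool goes at most 62.5 mm and 10.7 degrees, less where a joint would pass 70% of its speed; a pose out of reach is approached as far as the arm can. A call with a gripper value outside its range is refused whole. The fingers move at their own pace and stop on an object; "squeeze" is the grip in N (left out, the last holds). Time passes only in rows, so rows that repeat a pose let the fingers close. It gives the time, the measured TCP pose, the force and the opening at its end, in the units of the state.
- ctrl.read_state(): the state, without advancing time (a new reading comes with each control period).
- get_image(name): name is "scene" or "top"; returns a dict with "pixels" (400x640x3 uint8, red, green, blue), "camera_matrix" (3x3 intrinsics, pixels), "camera_from_world" (4x4, takes a point from world to camera coordinates). Camera axes: x right, y down, z forward; pixel columns grow to the right and rows downward; lengths in mm; the calibration is good to about 2 mm. A picture is of the moment at which its call begins. There is no depth.
- ctrl.finish_job(): hands the job in, once; it reports no verdict.
The state is a dict: "clock": time; "joint_pos": joint angles; "joint_vel": joint speeds; "joint_efforts": joint torques, N m; "tool_pos": TCP position; "eef_rot": TCP orientation; "contact_force": force on the tool from outside, world axes, zero at the start; "ft_torque": the same for the moment, N m; "width": opening from 0.0 (shut) to 1.0 (fully open).
Only numpy, scipy, OpenCV 4.12 (cv2) and the standard library are available. Lean on these libraries where they do the work, as an engineer would, in place of code of your own. Each camera call takes 0.05 s, during which the arm holds its last target. There are 200 camera calls.

## Working session

There is one attempt and no reset: what is moved stays moved. The work goes in short steps, Python scripts to look and compute and a tool call to move; the robot and the scene stay as the last step left them, time stands still between calls to the robot, and variables do not carry over. Pictures are saved under pics/ and viewed, about 8 in all and at most 12, crops included, and the job is handed in when it is done.

Besides the shell and the picture viewer there is one more tool, called after "Request:" as name([rows], argument=value, ...), one row to a line, values as JSON. drive_tool: Moves the arm, as the interface text tells. Its arguments: {"type":"object","properties":{"series":{"type":"array"},"squeeze":{"type":"number"}},"required":["series"]}

```bash
mkdir -p pics; cat > h.py <<'E'
import numpy as np, cv2
from bench import ctrl, get_image
def cam(n):
    d=get_image(n); return d["pixels"],np.array(d["camera_matrix"]),np.array(d["camera_from_world"])
def proj(P,K,T):
    p=T[:3,:3]@np.array(P,float)+T[:3,3]; q=K@p; return q[:2]/q[2]
def ray(uv,K,T,z):
    R,t=T[:3,:3],T[:3,3]; c=-R.T@t; d=R.T@np.linalg.inv(K)@np.array([uv[0],uv[1],1.])
    return c+d*(z-c[2])/d[2]
def save(im,f): cv2.imwrite("pics/"+f,im[...,::-1])
E
python3 - <<'E'
from h import *
for n in("scene","top"):
    im,K,T=cam(n); save(im,n+"1.png"); print(n,K.round(1).tolist(),(-T[:3,:3].T@T[:3,3]).round(),T[:3,:3].round(2).tolist())
s=ctrl.read_state(); print(s)
E
```

```text
scene [[397.6, 0.0, 323.2], [0.0, 397.6, 204.0], [0.0, 0.0, 1.0]] [1225.  360.  852.] [[-0.44, 0.9, -0.02], [0.6, 0.29, -0.74], [-0.66, -0.34, -0.67]]
top [[420.3, 0.0, 317.5], [0.0, 420.3, 201.1], [0.0, 0.0, 1.0]] [ 309.  -26. 1244.] [[-0.01, -1.0, 0.01], [-0.98, 0.01, -0.18], [0.18, -0.01, -0.98]]
{'clock': 0.1, 'joint_pos': array([-72.08675281,  23.59574071,  -0.73065744,  91.49976614,
         0.31874228,  64.99154634,  -4.70949899]), 'joint_vel': array([ 0.03259294, -0.11741696,  0.05319376, -0.01492348, -0.03362618,
        0.04974842, -0.02962856]), 'joint_efforts': array([ 2.84437177e-03, -6.01825762e+01,  6.84359260e-01, -3.00086331e+01,
        1.39982821e-02,  6.36451136e-03, -2.20659723e-05]), 'tool_pos': array([232.14756377, 579.79009582, 230.52994978]), 'eef_rot': array([[ 3.71658978e-01,  9.28369191e-01, -4.99843841e-04],
       [ 9.28368139e-01, -3.71659310e-01, -1.39826724e-03],
       [-1.48387984e-03,  5.56394761e-05, -9.99998898e-01]]), 'contact_force': array([-0.58382168, -0.03343521, -0.14278476]), 'ft_torque': array([-0.00762228,  0.00127998,  0.06685108]), 'width': 0.9975806462112378}
```

View pics/scene1.png

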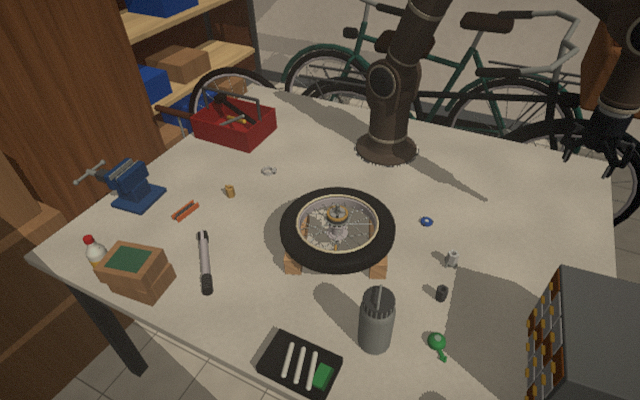

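View pics/top1.png

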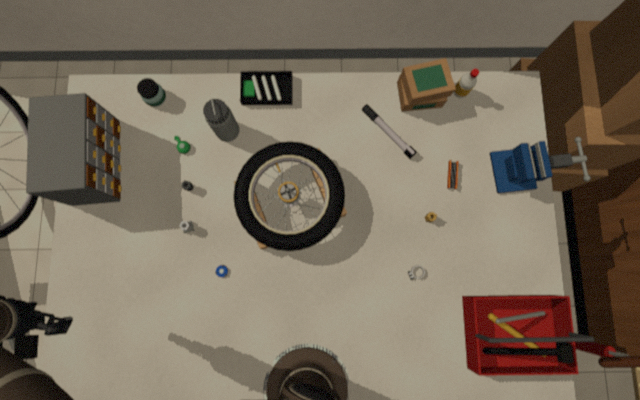

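The scene view shows the remover at about (451,259), the dark spline remover at (441,293) and the hub at (338,213). The top view has the remover at (187,227) and the freewheel at (289,192). Next I'll view enlarged crops and take measurements.

```bash
python3 - <<'E'
from h import *
S=cv2.imread("pics/scene1.png");T_=cv2.imread("pics/top1.png")
def crop(im,u,v,r,s=400): 
    return cv2.resize(im[v-r:v+r,u-r:u+r],(s,s//1),interpolation=cv2.INTER_CUBIC)
a=np.hstack([crop(T_,187,227,15,300),crop(T_,289,192,25,300)])
b=np.hstack([crop(S,451,259,15,300),crop(S,338,213,25,300)])
cv2.imwrite("pics/z1.png",np.vstack([a,b]))
_,Ks,Ts=cam("scene");_,Kt,Tt=cam("top")
print("rem z46 top",ray((187,226),Kt,Tt,46).round(),"scene",ray((453,252),Ks,Ts,46).round())
print("axle z140 top",ray((289.5,191.5),Kt,Tt,140).round(),"scene",ray((338,212),Ks,Ts,140).round())
E
```

```text
rem z46 top [456. 339.  46.] scene [452. 346.  46.]
axle z140 top [535.  40. 140.] scene [532.  46. 140.]
```

View pics/z1.png

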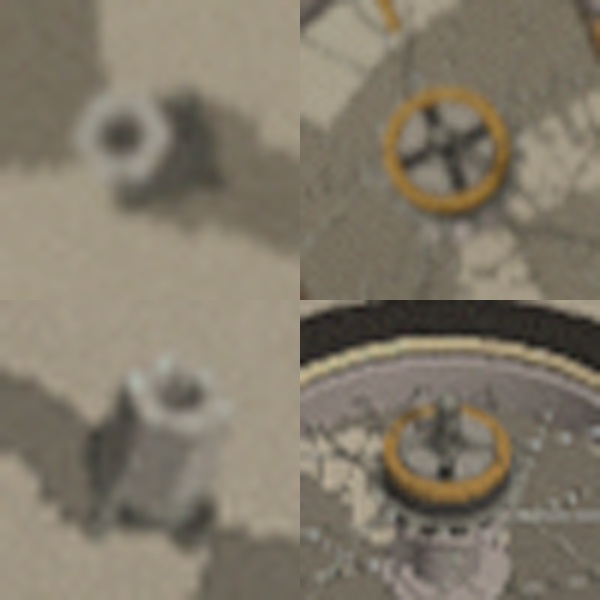

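```bash
python3 - <<'E'
from h import *
_,Ks,Ts=cam("scene");_,Kt,Tt=cam("top")
a=ray((183.7,225.2),Kt,Tt,46);b=ray((453.3,253),Ks,Ts,46);print("rem",a.round(1),b.round(1))
T=cv2.imread("pics/top1.png");S=cv2.imread("pics/scene1.png")
def ring(im,u,v,r):
    h=cv2.cvtColor(im,cv2.COLOR_BGR2HSV);m=((h[...,0]>8)&(h[...,0]<28)&(h[...,1]>110)&(h[...,2]>60)).astype(np.uint8)
    M=np.zeros_like(m);M[v-r:v+r,u-r:u+r]=1;ys,xs=np.nonzero(m&M)
    c=cv2.convexHull(np.c_[xs,ys].astype(np.float32));return cv2.fitEllipse(c)
et=ring(T,289,192,14);es=ring(S,338,213,14);print(et,es)
ft=ray(et[0],Kt,Tt,138.5);fs=ray(es[0],Ks,Ts,138.5);print("fw",ft.round(1),fs.round(1))
# notch angle: dark pixels on face in top view
g=cv2.cvtColor(T,cv2.COLOR_BGR2GRAY).astype(float)
for rad in(14,16,18):
  v=[]
  for th in range(0,360,3):
    p=proj(ft+[rad*np.cos(np.radians(th)),rad*np.sin(np.radians(th)),1.5],Kt,Tt)
    v.append(cv2.getRectSubPix(g.astype(np.float32),(1,1),(float(p[0]),float(p[1])))[0,0])
  v=np.array(v); f=v.reshape(4,30).mean(0); print(rad,f.round().astype(int).tolist()); 
  ph=np.angle(sum((f.max()-f)*np.exp(1j*np.radians(4*3*np.arange(30)))))/4; print("notch mod90",np.degrees(ph))
c=(a+b)/2; 
for th in range(0,90,10):
  o=[]
  for k in range(4):
    t=np.radians(th+90*k)
    pt=proj([a[0]+20*np.cos(t),a[1]+20*np.sin(t),4],Kt,Tt);ps=proj([b[0]+20*np.cos(t),b[1]+20*np.sin(t),4],Ks,Ts)
    o.append((((pt-[172,212]+.5)*10).round().astype(int).tolist(),((ps-[436,244]+.5)*10+[0,300]).round().astype(int).tolist()))
  print(th,o)
o=[]
for k in range(6):
  t=np.radians(60*k+30);o.append(((proj([a[0]+14.4*np.cos(t),a[1]+14.4*np.sin(t),46],Kt,Tt)-[172,212]+.5)*10).round())
print("hex0",np.array(o).tolist())
E
```

```text
rem [458.5 348.8  46. ] [454.7 347.4  46. ]
((287.9765319824219, 191.54075622558594), (20.56667137145996, 20.89252471923828), 152.97938537597656) ((336.9837341308594, 213.09463500976562), (16.30893898010254, 20.934776306152344), 88.33341217041016)
fw [535.   44.6 138.5] [535.7  45.2 138.5]
14 [114, 108, 100, 91, 83, 76, 70, 68, 68, 72, 79, 87, 95, 104, 112, 119, 123, 126, 128, 128, 128, 128, 128, 127, 127, 126, 125, 123, 121, 118]
notch mod90 21.27907855624232
16 [122, 116, 108, 97, 87, 77, 69, 66, 67, 73, 80, 90, 101, 111, 119, 124, 127, 129, 130, 130, 129, 128, 127, 128, 128, 128, 128, 128, 127, 125]
notch mod90 21.77517930368613
18 [123, 118, 110, 101, 91, 81, 73, 69, 70, 74, 83, 94, 105, 113, 120, 124, 127, 127, 127, 127, 126, 125, 124, 124, 124, 124, 125, 127, 127, 126]
notch mod90 21.846264510507098
0 [([169, 87], [130, 550]), ([98, 155], [221, 522]), ([163, 221], [164, 446]), ([233, 153], [73, 473])]
10 [([157, 88], [143, 553]), ([98, 166], [223, 513]), ([175, 220], [151, 443]), ([233, 142], [71, 482])]
20 [([145, 91], [156, 555]), ([101, 178], [222, 503]), ([186, 217], [138, 441]), ([230, 130], [72, 492])]
30 [([134, 96], [169, 555]), ([106, 188], [219, 493]), ([197, 212], [125, 441]), ([226, 120], [74, 502])]
40 [([125, 103], [182, 553]), ([112, 198], [214, 483]), ([207, 205], [113, 442]), ([219, 110], [79, 512])]
50 [([116, 112], [193, 550]), ([120, 206], [207, 474]), ([216, 197], [102, 446]), ([211, 102], [86, 521])]
60 [([109, 121], [203, 545]), ([129, 213], [198, 465]), ([223, 187], [92, 450]), ([202, 96], [95, 530])]
70 [([103, 132], [211, 538]), ([140, 218], [188, 457]), ([228, 176], [84, 457]), ([192, 91], [105, 538])]
80 [([100, 143], [217, 531]), ([151, 221], [176, 451]), ([232, 165], [78, 464]), ([180, 88], [117, 544])]
hex0 [[99.0, 94.0], [72.0, 138.0], [95.0, 181.0], [145.0, 180.0], [172.0, 136.0], [149.0, 94.0]]
```

The prongs sit at about 60° (mod 90) and the notches at about 21.7°. The remover is at about (456.6, 348.1) and the freewheel axis at (535.3, 45). I'll move above the remover with the jaws along 60°, across two flats.

Request:
drive_tool([
  {"gripper":1,"travel":[-1.3,2.9,0.4],"dr":[0,0,2]},
  {"gripper":1,"travel":[-3.3,7.4,2],"dr":[0,0,4]},
  {"gripper":1,"travel":[-5.3,11.8,4],"dr":[0,0,6]},
  {"gripper":1,"travel":[-7.3,16.2,6],"dr":[0,0,8.2]},
  {"gripper":1,"travel":[-9.2,20.6,8],"dr":[0,0,8.2]},
  {"gripper":1,"travel":[-11.2,25,10],"dr":[0,0,8.2]},
  {"gripper":1,"travel":[-12.6,28.2,11],"dr":[0,0,8.2]},
  {"gripper":1,"travel":[-13.21,29.45,12],"dr":[0,0,8.2]},
  {"gripper":1,"travel":[-13.21,29.45,12],"dr":[0,0,8.2]},
  {"gripper":1,"travel":[-13.21,29.45,12],"dr":[0,0,8.2]},
], squeeze=60)

```text
clock: 1.55
tool_pos: [455.6, 349.6, 111.6]
eef_rot: [[0.499, 0.867, -0.0], [0.867, -0.499, 0.001], [0.001, -0.001, -1.0]]
contact_force: [-0.1, 0.2, -0.5]
width: 1.001
```

Request:
drive_tool([
  {"gripper":1,"travel":[0,0,2],"dr":[0,0,0]},
  {"gripper":1,"travel":[0,0,4.5],"dr":[0,0,0]},
  {"gripper":1,"travel":[0,0,5.5],"dr":[0,0,0]},
  {"gripper":1,"travel":[0,0,5.5],"dr":[0,0,0]},
  {"gripper":1,"travel":[0,0,5.5],"dr":[0,0,0]},
])

```text
clock: 2.17
tool_pos: [456.9, 348.9, 57.2]
eef_rot: [[0.5, 0.866, 0.001], [0.866, -0.5, 0.001], [0.001, 0.0, -1.0]]
contact_force: [0.6, -0.4, -0.4]
width: 0.998
```

```bash
python3 - <<'E'
from h import *
im,K,T=cam("scene"); im2,_,_=cam("top"); s=ctrl.read_state();print(s["tool_pos"],s["joint_pos"])
r=lambda i,u,v,r:cv2.resize(i[v-r:v+r,u-r:u+r],(400,400),interpolation=cv2.INTER_CUBIC)
save(np.hstack([r(im,452,245,40),r(im2,187,227,40)]),"z2.png")
E
```

```text
[457.02212434 348.66697836  57.24245094] [-45.73939007  30.39480134   4.75219033 107.94976691  -3.61818545
  41.70643041  21.0523085 ]
```

View pics/z2.png

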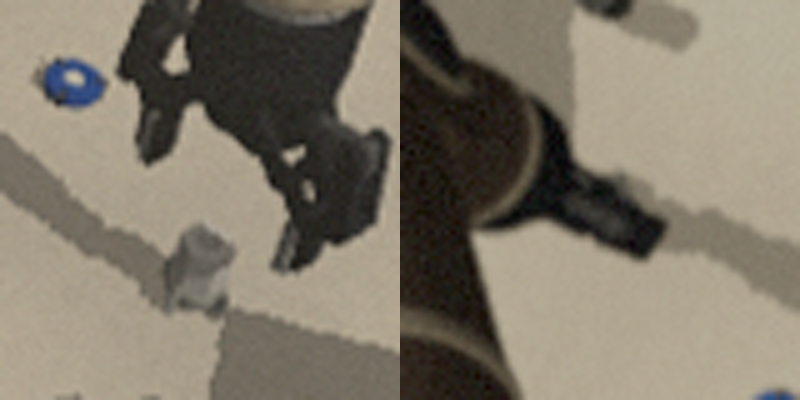

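The fingers straddle the remover: tips at crop (150,160) and (285,268), remover top between them at (205,240). I'll lower and close.

Request:
drive_tool([
  {"gripper":1,"travel":[0,0,1.5],"dr":[0,0,0]},
  {"gripper":1,"travel":[0,0,3],"dr":[0,0,0]},
  {"gripper":1,"travel":[0,0,3.65],"dr":[0,0,0]},
  {"gripper":1,"travel":[0,0,3.65],"dr":[0,0,0]},
  {"gripper":0.6,"travel":[0,0,3.65],"dr":[0,0,0]},
  {"gripper":0.35,"travel":[0,0,3.65],"dr":[0,0,0]},
  {"gripper":0.2,"travel":[0,0,3.65],"dr":[0,0,0]},
  {"gripper":0,"travel":[0,0,3.65],"dr":[0,0,0]},
  {"gripper":0,"travel":[0,0,3.65],"dr":[0,0,0]},
  {"gripper":0,"travel":[0,0,3.65],"dr":[0,0,0]},
  {"gripper":0,"travel":[0,0,3.65],"dr":[0,0,0]},
  {"gripper":0,"travel":[0,0,3.65],"dr":[0,0,0]},
], squeeze=60)

```text
clock: 3.78
tool_pos: [456.8, 348.2, 20.3]
eef_rot: [[0.5, 0.866, 0.0], [0.866, -0.5, 0.0], [0.0, 0.0, -1.0]]
contact_force: [0.1, -1.0, 6.0]
width: 0.278
```

Width is 0.278, about 24 mm, so it's gripped across the flats. Next I'll lift, carry it over the axle and turn.

Request:
drive_tool([
  {"gripper":0,"travel":[0,0,-1],"dr":[0,0,0]},
  {"gripper":0,"travel":[0,0,-4],"dr":[0,0,0]},
  {"gripper":0,"travel":[0,0,-8],"dr":[0,0,0]},
  {"gripper":0,"travel":[0,0,-12],"dr":[0,0,0]},
  {"gripper":0,"travel":[0,0,-16],"dr":[0,0,0]},
  {"gripper":0,"travel":[-1.5,1.5,-19],"dr":[0,0,3]},
  {"gripper":0,"travel":[-4.5,4.4,-20],"dr":[0,0,8]},
  {"gripper":0,"travel":[-7.5,7.4,-20],"dr":[0,0,14]},
  {"gripper":0,"travel":[-10.5,10.4,-20],"dr":[0,0,20]},
  {"gripper":0,"travel":[-13.5,13.4,-20],"dr":[0,0,26]},
  {"gripper":0,"travel":[-16.5,16.3,-20],"dr":[0,0,31]},
  {"gripper":0,"travel":[-19.5,19.2,-20],"dr":[0,0,36]},
  {"gripper":0,"travel":[-21.6,21.3,-20],"dr":[0,0,38.3]},
  {"gripper":0,"travel":[-22.31,21.97,-20],"dr":[0,0,38.3]},
  {"gripper":0,"travel":[-22.31,21.97,-20],"dr":[0,0,38.3]},
  {"gripper":0,"travel":[-22.31,21.97,-20],"dr":[0,0,38.3]},
  {"gripper":0,"travel":[-22.31,21.97,-20],"dr":[0,0,38.3]},
], squeeze=100)

```text
clock: 5.9
tool_pos: [535.0, 46.4, 219.7]
eef_rot: [[0.928, 0.372, -0.0], [0.372, -0.928, 0.0], [-0.0, -0.0, -1.0]]
contact_force: [-0.7, -0.8, -1.2]
width: 0.269
```

```bash
python3 - <<'E'
from h import *
im,K,T=cam("scene"); im2,_,_=cam("top"); s=ctrl.read_state();print(s["tool_pos"],s["contact_force"],s["joint_pos"].round(1),s["width"])
p=s["tool_pos"]; print("exp prong-tip centre px",proj(p-[0,0,20],K,T),"axle top",proj([535.3,45,169],K,T), "grip", proj(p+[0,0,26],K,T))
for k in range(4):
  t=np.radians(21.7+90*k); print(proj(p+[20*np.cos(t),20*np.sin(t),-20],K,T).round(1))
u,v,r_=337,195,40
save(cv2.resize(im[v-r_:v+r_,u-r_:u+r_],(600,600),interpolation=cv2.INTER_CUBIC),"z3.png")
E
```

```text
[535.06703963  45.91273301 219.73723854] [ 0.1605302  -0.65531698 -0.75353345] [-27.1  15.9  21.  105.7  -6.5  59.6  18.2] 0.2743541810196639
exp prong-tip centre px [337.50937734 195.27684674] axle top [337.06830529 204.31483442] grip [337.63525606 180.9614299 ]
[337.1 200.5]
[345.5 195.6]
[337.9 190.2]
[329.6 195. ]
```

View pics/z3.png

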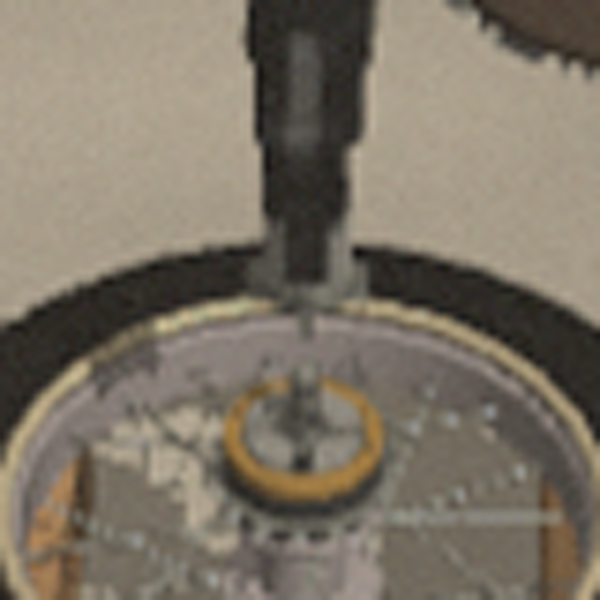

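The remover hangs square in the grip. The collar is centred at crop x≈308, with the axle tip at (305,375) below it. I'll lower to the axle gently.

Request:
drive_tool([
  {"gripper":0,"travel":[0,0,1.5],"dr":[0,0,0]},
  {"gripper":0,"travel":[0,0,2.6],"dr":[0,0,0]},
  {"gripper":0,"travel":[0,0,3.1],"dr":[0,0,0]},
  {"gripper":0,"travel":[0,0,3.3],"dr":[0,0,0]},
  {"gripper":0,"travel":[0,0,3.5],"dr":[0,0,0]},
  {"gripper":0,"travel":[0,0,3.5],"dr":[0,0,0]},
])

```text
clock: 6.75
tool_pos: [535.3, 45.1, 184.9]
eef_rot: [[0.929, 0.369, 0.0], [0.369, -0.929, 0.0], [0.0, -0.0, -1.0]]
contact_force: [-0.4, 1.1, -1.2]
width: 0.268
```

Request:
drive_tool([
  {"gripper":0,"travel":[0,0,0.4],"dr":[0,0,0]},
  {"gripper":0,"travel":[0,0,0.8],"dr":[0,0,0]},
  {"gripper":0,"travel":[0,0,1.2],"dr":[0,0,0]},
  {"gripper":0,"travel":[0,0,1.6],"dr":[0,0,0]},
  {"gripper":0,"travel":[0,0,2.0],"dr":[0,0,0]},
  {"gripper":0,"travel":[0,0,2.0],"dr":[0,0,0]},
])

```text
clock: 7.5
tool_pos: [535.0, 45.0, 164.4]
eef_rot: [[0.929, 0.369, -0.001], [0.369, -0.929, -0.0], [-0.001, -0.0, -1.0]]
contact_force: [-1.0, -0.5, -1.9]
width: 0.272
```

The axle is inside the hole, with no side force. Next I'll lower gently onto the face.

Request:
drive_tool([
  {"gripper":0,"travel":[0,0,0.2],"dr":[0,0,0]},
  {"gripper":0,"travel":[0,0,0.4],"dr":[0,0,0]},
  {"gripper":0,"travel":[0,0,0.55],"dr":[0,0,0]},
  {"gripper":0,"travel":[0,0,0.65],"dr":[0,0,0]},
  {"gripper":0,"travel":[0,0,0.65],"dr":[0,0,0]},
])

```text
clock: 8.12
tool_pos: [535.2, 45.0, 158.2]
eef_rot: [[0.929, 0.369, -0.0], [0.369, -0.929, -0.0], [-0.0, -0.0, -1.0]]
contact_force: [-0.2, 0.1, -2.1]
width: 0.273
```

Request:
drive_tool([
  {"gripper":0,"travel":[0,0,0.2],"dr":[0,0,0]},
  {"gripper":0,"travel":[0,0,0.35],"dr":[0,0,0]},
  {"gripper":0,"travel":[0,0,0.45],"dr":[0,0,0]},
  {"gripper":0,"travel":[0,0,0.55],"dr":[0,0,0]},
  {"gripper":0,"travel":[0,0,0.55],"dr":[0,0,0]},
  {"gripper":0,"travel":[0,0,0.55],"dr":[0,0,0]},
])

```text
clock: 8.88
tool_pos: [535.2, 45.1, 154.4]
eef_rot: [[0.929, 0.369, 0.0], [0.369, -0.929, 0.001], [0.001, -0.001, -1.0]]
contact_force: [-6.1, -0.9, 15.3]
width: 0.272
```

Contact comes at TCP z 154.4. Fully home was expected at 154.3, and resting beside the notches would have been 160. I'll press harder.

Request:
drive_tool([
  {"gripper":0,"travel":[0,0,0.08],"dr":[0,0,0]},
  {"gripper":0,"travel":[0,0,0.16],"dr":[0,0,0]},
  {"gripper":0,"travel":[0,0,0.2],"dr":[0,0,0]},
  {"gripper":0,"travel":[0,0,0.2],"dr":[0,0,0]},
  {"gripper":0,"travel":[0,0,0.2],"dr":[0,0,0]},
  {"gripper":0,"travel":[0,0,0.2],"dr":[0,0,0]},
], squeeze=120)

```text
clock: 9.62
tool_pos: [535.3, 45.0, 154.4]
eef_rot: [[0.929, 0.369, 0.001], [0.369, -0.929, 0.002], [0.002, -0.001, -1.0]]
contact_force: [-13.5, -1.0, 34.2]
width: 0.274
```

```bash
python3 - <<'E'
from h import *
im,K,T=cam("scene"); s=ctrl.read_state();print(s["clock"],s["tool_pos"],s["contact_force"],s["ft_torque"],s["width"])
u,v,r_=337,205,25
save(cv2.resize(im[v-r_:v+r_,u-r_:u+r_],(600,600),interpolation=cv2.INTER_CUBIC),"z4.png")
E
```

```text
9.675 [535.3448893   45.05441462 154.37649656] [-13.88679715  -1.04856194  34.20090615] [-0.33085312  3.23006733  0.04785388] 0.2672212128779588
```

View pics/z4.png

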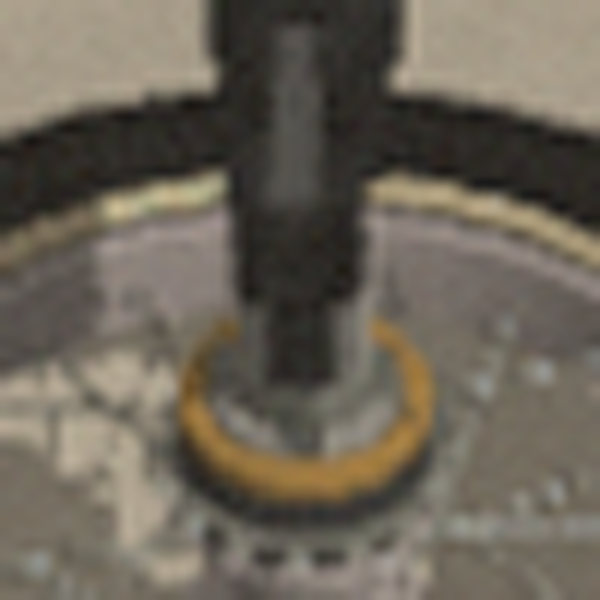

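The picture shows the collar sitting flush on the face inside the brass ring, centred at about (305,400), with the rib lined up with the front notch. Under 34 N, z stays at 154.4, so I'm handing it in.

```bash
python3 -c "
from bench import ctrl
print(ctrl.finish_job())"
```

```text
the job is handed in; nothing more can be done
None
```

The four-pronged remover is over the axle with all four prongs in the freewheel's notches. I handed the job in at about 9.7 s with it still gripped and pressed down.

- **How it went in:** I gripped it across two hexagon flats and turned it about 38° on the way over. The prongs then dropped straight in, so no searching turn was needed.
- **Fully home:** it met no resistance down through the height where prongs resting beside the notches would have stopped it. It then stopped at tool height 154.4 mm, against 154.3 mm expected when seated. Pressing 2 mm further did not move it, and the last picture shows the collar flush on the face.
- **Final hold:** it is pressed down with 34 N. The grip is set to 120 N, and the fingers read about 23 mm apart on the 25 mm hexagon.
- **Side force:** the last reading also showed about 14 N sideways along x. It grew as I pressed down, and I left it as it was.
- **Not checked:** I did not twist the remover to feel the prongs bear on the notch sides. I saw and felt no contact with anything else on the shelf, but I took no final picture of the whole scene to confirm it.

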